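# Feel for the clear die socket and load the forming die

### The job

One of the two sockets in the green die block of the splint press still has a leftover white blank lying in it, the other is clear. With the gripper's fingertips closed, feel down into the sockets until you have rested the fingertips for a moment on the bare floor of the clear one. Then set the round forming die with the blue grip into that clear socket, upright and fully home, and let go of it.

Things in the scene. Friction and masses are not known exactly. Their poses are not given: they have to be found in the camera images.
- block: green-painted metal die block, 110 x 200 x 34 mm, fixed to the counter; origin at the middle of its underside, y along its long side, z up. Its two sockets lie 98 mm apart along y. In either one lies a loose white plastic blank (not listed), a disc 50 mm in diameter and 12 mm thick, flat on the floor and roughly central: fingertips lowered there stop 12 mm above the floor.
- floor_a: floor of the socket at the block's +y end: a rigid, round black liner, 69 mm in diameter; this point is the middle of its upper face, z up. The socket is a straight round well, 70 mm in diameter and 24 mm deep from the block's top face to this floor, roomy enough for closed fingertips.
- floor_b: floor of the socket at the block's -y end: a rigid, round black liner, 69 mm in diameter; this point is the middle of its upper face, z up. The socket is a straight round well, 70 mm in diameter and 24 mm deep from the block's top face to this floor, roomy enough for closed fingertips.
- die_center (a point): centre of the round die standing on the counter: a steel base 48 mm in diameter, 22 mm high, and on it an upright round blue grip, 24 mm in diameter, from 22 to 70 mm above the underside (top 6 mm tapered). The point lies on the axis, 35 mm above the underside; z points up the axis. Mass 0.2 to 0.4 kg. A die with a square base and a black grip stands nearby and is not wanted.

How it is judged:
On the way, in this order (a step that is already met when the one before it is completed fails the run):
1. the fingertips rest on the bare floor of a socket ((contact force between the fingers and floor_a above 0.3 N or contact force between the fingers and floor_b above 0.3 N)), for 0.1 s.
2. the round die stands fully home in the clear socket (((horizontal distance between die_center and floor_a below 0.016 m and z of die_center in the frame of floor_a between 0.028 and 0.041 m) or (horizontal distance between die_center and floor_b below 0.016 m and z of die_center in the frame of floor_b between 0.028 and 0.041 m)) and angle between die_center's own z axis and vertical below 0.17 rad), for 0.2 s.
At the end, for the whole second after the job is handed in: After the fingertips have rested on the clear socket's floor, the round die stands at rest in that socket: its underside on the floor (within 6 mm), its axis within 16 mm of the socket's middle and within 10 degrees of vertical, and released (all of step 2 and linear speed of die below 0.02 m/s); the robot touches nothing.
It also fails if it takes over 45 s, if anything falls off the work surface, if the arm or the gripper's body presses on something with over 40 N, if the wrist force passes 120 N, or if a joint passes its speed limit or range.

### The arm

A 6-joint arm with a two-finger parallel gripper is mounted at the origin on the work surface. World frame = base frame: x ahead of the robot, y to its left, z up, the work surface at z = 0. Lengths are in m, angles in rad, forces in N, time in s.
With the tool pointing down it reaches from about 0.35 to 0.8 m from the base axis. Payload 7.3 kg.
Tool frame: the origin (TCP) lies between the finger pads; the fingertips stand 25 mm ahead of it and the grasp point (between the pads) lies 6 mm ahead of it (r.tip_extent is the distance from the TCP to the fingertips, in m); z points along the fingers, y is the direction in which the jaws open and shut (so a half turn about z gives the same grasp; the last joint's range is limited). The gripper opens to 85 mm and grips with 20 to 120 N. Pads are 22 mm wide; open, the fingers measure 114 mm over their backs; the gripper's body (76 mm by 85 mm) begins 54 mm behind the grasp point. The pads swing forward as they close: fully open they stand 13 mm farther back than shut.
Start: joints at [-1.357, 0.342, 1.524, -0, 1.275, -0.146], TCP at [0.185, -0.491, 0.223] pointing down, gripper open.
Joint ranges: [-2.53, 2.53], [-0.77, 2.02], [0.04, 2.7], [-1, 4.14], [0.28, 2.66], [-3.11, 3.11]. Speed limits (rad/s): [2.57, 2.57, 3.14, 3.14, 3.14, 3.14].

### API

Orientations are given as a unit quaternion [x, y, z, w].
In Python, from workcell import r, command_gripper, optics gives the robot as it stands. The module is installed in compiled form; this text tells all that it offers. Calls block until the motion is done:
- r.reach(position, orientation): joint-space move of the TCP to a pose.
- r.move_straight(position, orientation=None, speed=0.15, max_force=None): straight line of the TCP; orientation=None keeps the orientation; speed is the mean speed in m/s. With max_force (N) it stops when the force on the tool has changed by that much, and returns True; else False.
- r.movej(angles): joint-space move.
- command_gripper(opening, force=None): finger opening in m; force is the grip in N (None keeps the last); returns when the fingers have stopped.
- r.hold(seconds).
- r.solve_ik(position, orientation): joint angles nearest the present ones, or None.
- r.read_state(): the state.
- optics.get_image(name): name is "side" or "top"; returns (picture, depth): 420x560x3 uint8, red, green, blue; 420x560 float32, m along the optical axis (not along the pixel's ray), 0 where there is no reading.
- optics.camera_model(name): a dict with "K" (3x3 intrinsics, pixels), "R" (3x3) and "t" (3): a world point X has camera coordinates R X + t. Camera axes: x right, y down, z forward; pixel columns grow to the right and rows downward; lengths in m; the calibration is good to about 2 mm. A picture is of the moment at which its call begins. camera_model takes no time and is no camera call.
A pose or a line that the arm cannot do raises r.PlanningError and nothing moves.
- r.finish_job(): hands the job in, once; it reports no verdict.
The state is a dict: "time_s": time; "joint_positions": joint angles; "dq": joint speeds; "tau": joint torques, N m; "eef_pos": TCP position; "eef_rot": TCP orientation; "contact_force": force on the tool from outside, world axes, zero at the start; "torque": the same for the moment, N m; "grip_width": finger opening in m.
Only numpy, scipy, OpenCV 4.12 (cv2) and the standard library are available. Lean on these libraries where they do the work, as an engineer would, in place of code of your own. Each camera call takes 0.05 s, during which the arm holds its last target. There are 200 camera calls.

## Working session

There is one attempt and no reset: what is moved stays moved. The work goes in short steps, each a Python script; the robot and the scene stay as the last script left them, time stands still between calls to the robot, and variables do not carry over. Pictures are saved under pics/ and viewed, about 8 in all and at most 12, crops included, and the job is handed in when it is done.

```bash
mkdir -p pics
cat > h.py <<'E'
import numpy as np, cv2
from workcell import r, command_gripper, optics
def snap(n,f):
    p,d=optics.get_image(n); cv2.imwrite(f'pics/{f}.png',p[:,:,::-1]); np.save(f'pics/{f}.npy',d); return p,d
def px(n,u,v,z=None,d=None):
    m=optics.camera_model(n); K,R,t=map(np.array,(m['K'],m['R'],m['t']))
    ray=np.linalg.inv(K)@[u,v,1]; c=-R.T@t; w=R.T@ray
    s=(z-c[2])/w[2] if d is None else d
    return c+s*w
E
python3 - <<'E'
from h import *
a,_=snap('top','t0'); b,_=snap('side','s0')
for n in('top','side'):
    m=optics.camera_model(n); print(n,np.round(m['K'],1).tolist(),np.round(-np.array(m['R']).T@m['t'],3),np.round(m['R'],2).tolist())
s=r.read_state(); print(s['time_s'],s['eef_rot'],r.tip_extent)
E
```

```text
top [[465.2, 0.0, 281.4], [0.0, 465.2, 208.3], [0.0, 0.0, 1.0]] [0.498 0.009 0.953] [[0.02, -1.0, 0.01], [-1.0, -0.02, -0.05], [0.05, -0.01, -1.0]]
side [[386.9, 0.0, 273.1], [0.0, 386.9, 215.0], [0.0, 0.0, 1.0]] [0.352 0.654 0.424] [[-0.96, -0.27, 0.02], [-0.14, 0.45, -0.88], [0.23, -0.85, -0.47]]
0.1 [ 9.83869118e-01  1.78888529e-01 -1.96417260e-05 -6.71974273e-04] 0.025
```

View pics/t0.png

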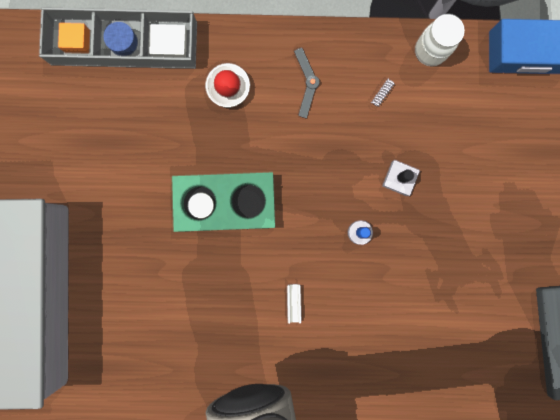

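View pics/s0.png

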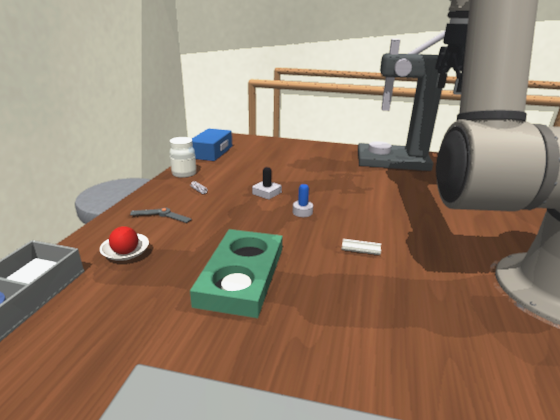

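The top view shows the block at about (223,202). The white blank is in the left (+y) socket at (200,205), and the right (-y) socket at (249,200) looks clear. The round die is at (361,232) and the square one at (402,178). Next I'll measure them using depth.

Run:
```python
from h import *
for n,f,boxes in(('top','t0',((150,160,300,245),(335,210,385,255))),('side','s0',((180,220,300,320),(280,175,325,225)))):
    p=cv2.imread(f'pics/{f}.png').astype(int); d=np.load(f'pics/{f}.npy')
    m=optics.camera_model(n); K,R,t=map(np.array,(m['K'],m['R'],m['t']))
    v,u=np.mgrid[:420,:560]; P=((np.linalg.inv(K)@np.stack([u*d,v*d,d]).reshape(3,-1)).T-t)@R
    P=P.reshape(420,560,3); B,G,Rr=p[...,0],p[...,1],p[...,2]
    def box(b): q=np.zeros((420,560),bool); q[b[1]:b[3],b[0]:b[2]]=1; return q&(d>0)
    g=box(boxes[0])&(G>Rr+30)&(G>B+10)&(abs(P[...,2]-.034)<.006)
    rc=cv2.minAreaRect(P[g][:,:2].astype(np.float32)*1000); print(n,'block',rc,np.median(P[g][:,2]))
    k=box(boxes[1]); bl=k&(B>Rr+60)&(P[...,2]>.02); print('grip',P[bl].mean(0),P[bl].max(0),P[bl].min(0))
    for z0,z1 in((.015,.027),(.062,.08)):
        q=P[k&(abs(P[...,2]-(z0+z1)/2)<(z1-z0)/2)]
        if len(q)>3: print(z0,len(q),q.min(0),q.max(0))
    if n=='top':
        for c in((200,205),(249,200)):
            print('sock',P[c[1]-3:c[1]+4,c[0]-3:c[0]+4].reshape(-1,3).mean(0))
        c=np.vstack([cv2.resize(p[160:245,160:300].astype(np.uint8),None,fx=5,fy=5,interpolation=2)[:,:700]])
        e=cv2.resize(p[200:250,330:390].astype(np.uint8),None,fx=5,fy=5,interpolation=2)
    else: e=e
o=np.zeros((425,700,3),np.uint8); o[:c.shape[0],:c.shape[1]]=c
cv2.imwrite('pics/c1.png',o); cv2.imwrite('pics/c2.png',e)
```

```text
top block ((553.2333374023438, 120.30404663085938), (109.53926086425781, 200.93246459960938), 3.5404880046844482) 0.032981653869262675
grip [ 0.49802315 -0.15297601  0.06591158] [ 0.50800129 -0.14390919  0.07216694] [ 0.48870581 -0.16596476  0.04065212]
0.015 294 [ 0.47413628 -0.1789742   0.01520697] [ 0.52044433 -0.13202835  0.02606976]
0.062 119 [ 0.48691654 -0.16604253  0.06268336] [ 0.50800129 -0.1445424   0.07216694]
sock [0.54492476 0.16417733 0.03993596]
sock [0.55868056 0.07007753 0.00902372]
side block ((551.1069946289062, 120.41856384277344), (110.7962417602539, 204.90240478515625), 3.2246665954589844) 0.033746890652615436
grip [ 0.49524868 -0.14666595  0.05049877] [ 0.50633426 -0.13996168  0.07027286] [ 0.48528976 -0.16164333  0.02485921]
0.015 159 [ 0.47179876 -0.25201754  0.01512431] [ 0.57647804 -0.13016215  0.0268658 ]
0.062 55 [ 0.48473519 -0.16164333  0.06209271] [ 0.50633426 -0.13996168  0.07027286]
```

View pics/c1.png

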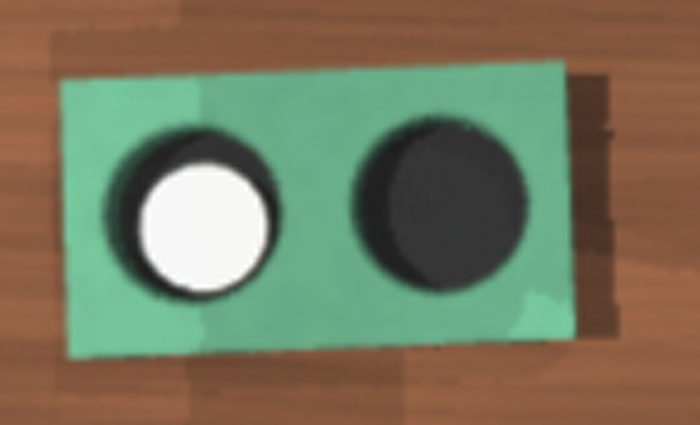

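View pics/c2.png

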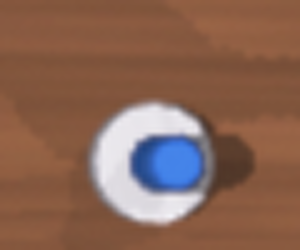

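Block centre is about (0.552, 0.120) with yaw about +3.4°, so floor_b comes out near (0.555, 0.071) with its floor at z ≈ 0.010. The depth there reads 0.009, so it's clear. The blank's depth reading of 0.040 is higher than the expected 0.022, but it's plainly visible. The die is near (0.4965, -0.154). Next I'll probe socket b.

```bash
python3 - <<'E'
from h import *
print(px('top',248,201,.034),px('top',250.4,201,.01))
q=[1,0,0,0]; x,y=.555,.071
command_gripper(0.0,30)
r.reach([x,y,.13],q)
print(r.read_state()['time_s'])
snap('side','s1'); snap('top','t1')
c=r.move_straight([x,y,.065],speed=.15,max_force=8); print(c)
f0=r.read_state()['contact_force']
c=r.move_straight([x,y,.026],speed=.03,max_force=4)
for i in range(3):
    s=r.read_state(); print(c,s['time_s'],s['eef_pos'],s['contact_force'],f0); r.hold(.15)
E
python3 -c "
import cv2
p=cv2.imread('pics/s1.png')[150:330,150:390];cv2.imwrite('pics/s1c.png',cv2.resize(p,None,fx=3,fy=3))"
```

```text
[0.55504813 0.07040507 0.034     ] [0.55664178 0.06712473 0.01      ]
3.2833
False
False 5.4167 [0.55514412 0.07098253 0.02619898] [-0.15155895 -0.43070107 -0.76896825] [0.77248241 0.45219286 0.80465271]
False 5.5667 [0.55510477 0.0709957  0.02618478] [ 0.30771794  0.31469846 -0.18647446] [0.77248241 0.45219286 0.80465271]
False 5.7167 [0.55504514 0.07100379 0.02607314] [ 0.11141428 -1.07413978  0.59110261] [0.77248241 0.45219286 0.80465271]
```

View pics/s1c.png

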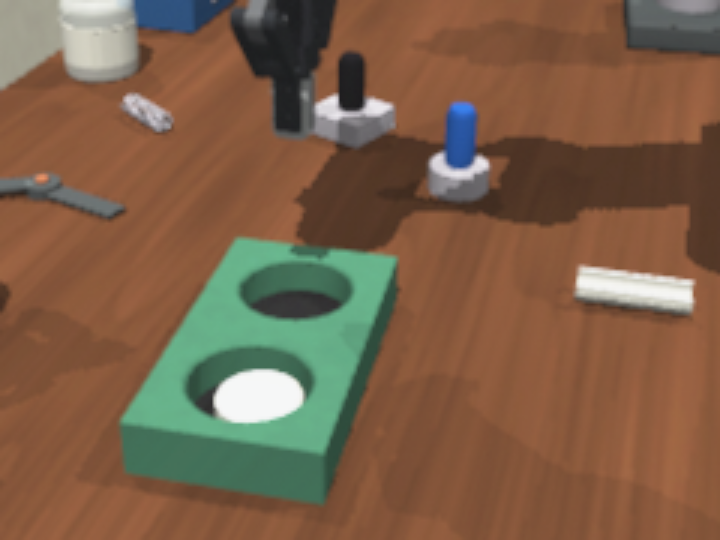

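The side view shows the blank in the near (+y) socket and the far socket clear. The tool went down to z = 0.026 with no contact, although I expected contact near 0.035. I'll look before going any further.

Run:
```python
from h import *
print(r.read_state()['grip_width'])
p,d=snap('side','s2')
cv2.imwrite('pics/s2c.png',cv2.resize(p[130:310,170:350,::-1],None,fx=3,fy=3))
def pj(n,X):
    m=optics.camera_model(n); c=np.array(m['K'])@(np.array(m['R'])@X+m['t']); return c[:2]/c[2]
print(pj('side',[.555,.071,.105]),pj('side',[.555,.071,.034]))
```

```text
-5.180047863591977e-05
[247.6668921  211.74551274] [248.25209049 245.35737628]
```

View pics/s2c.png

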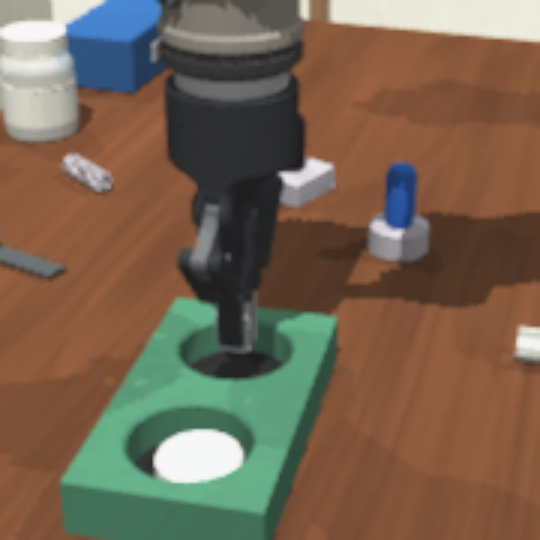

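The tip shows at about (249,247), which would be roughly z ≈ 0.033 rather than 0.001. I'll check that with depth from both cameras.

Run:
```python
from h import *
d=np.load('pics/s2.npy'); p=cv2.imread('pics/s2.png')
for (u,v) in((246,238),(247,243),(248,245),(249,246),(252,240),(254,244),(250,252),(245,225)): print(u,v,px('side',u,v,d=d[v,u]).round(4),p[v,u])
d=np.load('pics/s1.npy')
for (u,v) in((246,180),(247,188),(247,192)): print('s1',u,v,px('side',u,v,d=d[v,u]).round(4))
print(r.read_state()['joint_positions'],r.read_state()['time_s'])
```

```text
246 238 [0.5553 0.082  0.0564] [34 33 31]
247 243 [0.554  0.0808 0.0452] [35 33 32]
248 245 [0.5517 0.0819 0.042 ] [57 57 56]
249 246 [0.5515 0.0769 0.0368] [81 81 80]
252 240 [0.5458 0.0761 0.0504] [97 98 96]
254 244 [0.5435 0.0715 0.0394] [65 72 58]
250 252 [0.5568 0.0563 0.0096] [37 37 37]
245 225 [0.5424 0.1219 0.1071] [35 34 32]
s1 246 180 [0.5526 0.0836 0.1717]
s1 247 188 [0.551  0.0837 0.1572]
s1 247 192 [0.5508 0.0849 0.1504]
[-9.74068825e-03  6.30351434e-01  1.65625688e+00  9.00949704e-06
  8.54919661e-01  1.56108323e+00] 5.9167
```

Depth confirms the tips really are at z ≈ 0.037 while the TCP reads 0.026, so the real tool sits about 36 mm higher than reported. The xy agrees. I'll carry on down under the force guard and calibrate height on contact, expected at a reported TCP z of about -0.001.

Run:
```python
from h import *
x,y=.555,.071
c=r.move_straight([x,y,-.012],speed=.02,max_force=4)
for i in range(4):
    s=r.read_state(); print(c,s['time_s'],s['eef_pos'],s['contact_force'],s['joint_positions'][1:3]); r.hold(.15)
p,d=snap('side','s3')
cv2.imwrite('pics/s3c.png',cv2.resize(p[130:310,170:350,::-1],None,fx=3,fy=3))
```

```text
True 7.1 [0.55493571 0.07100114 0.00196363] [-0.48950172  0.05381621  5.63233825] [0.66735307 1.670541  ]
True 7.25 [0.55491974 0.07099468 0.00198448] [-2.01330214 -0.87249853  5.15841896] [0.66729081 1.6705977 ]
True 7.4 [0.5549271  0.07102146 0.00196442] [-0.06091451 -0.07966691  5.28090522] [0.6673421  1.67056299]
True 7.55 [0.55493363 0.07100502 0.00197246] [-0.95294842  0.01526462  5.62412694] [0.66731872 1.67058336]
```

View pics/s3c.png

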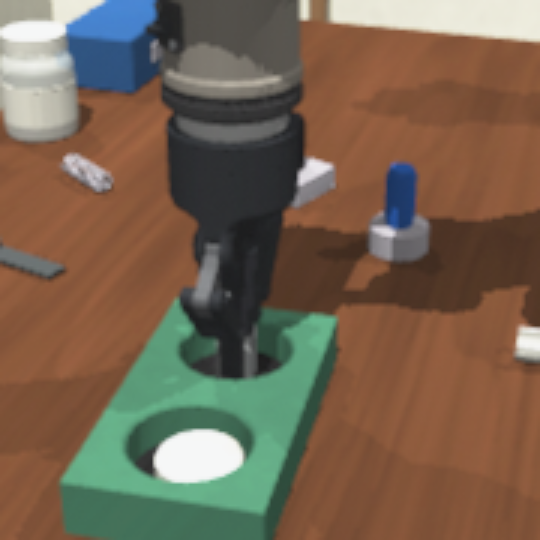

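Contact came at a reported TCP z of 0.002 with a steady 5.3 N, and the tip visibly rests on the black floor. True tip z is therefore about reported z + 0.008. Next I'll lift, go above the die and check from close by.

Run:
```python
from h import *
q=[1,0,0,0]; x,y=.555,.071
r.move_straight([x,y,.12],speed=.2)
command_gripper(.06,30)
r.reach([.4965,-.154,.10],q)
r.move_straight([.4965,-.154,.075],speed=.1,max_force=6)
p,d=snap('side','s4'); p2,_=snap('top','t4')
a=cv2.resize(p[90:240,235:375,::-1],None,fx=3,fy=3); b=cv2.resize(p2[170:290,300:420,::-1],None,fx=3,fy=3)
o=np.zeros((450,780,3),np.uint8); o[:,:420]=a; o[:360,420:]=b; cv2.imwrite('pics/s4c.png',o)
s=r.read_state(); print(s['time_s'],s['eef_pos'],s['grip_width'])
```

```text
10.5167 [ 0.49709091 -0.15363289  0.07547875] 0.06009588975131946
```

View pics/s4c.png

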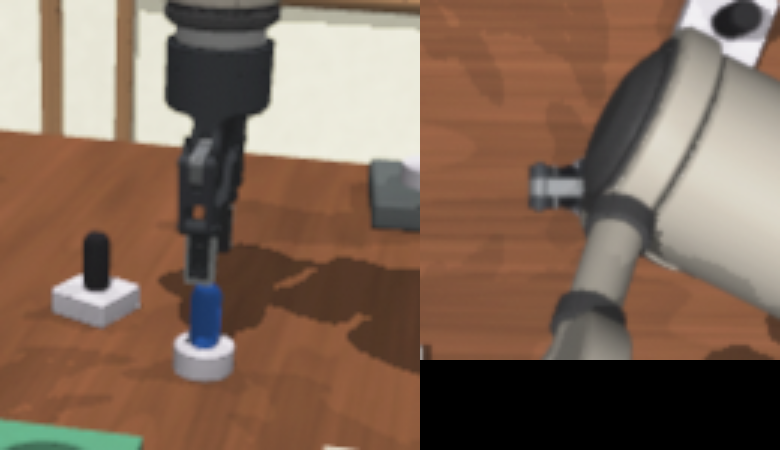

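The near finger's tip is at about (301.7,183) in the full side frame and the grip top at (303.5,186). I'll compare them in 3D, then make the grasp.

Run:
```python
from h import *
d=np.load('pics/s4.npy'); 
for v in (172,178,181): print(v,[px('side',u,v,d=d[v,u]).round(3).tolist() for u in (298,300,302,304,306)])
for v in (192,198): print(v,[px('side',u,v,d=d[v,u]).round(3).tolist() for u in (300,302,304,306,308)])
```

```text
172 [[0.502, -0.11, 0.12], [0.499, -0.113, 0.119], [0.494, -0.111, 0.12], [0.489, -0.108, 0.122], [0.486, -0.117, 0.119]]
178 [[0.503, -0.114, 0.104], [0.497, -0.108, 0.107], [0.493, -0.112, 0.106], [0.489, -0.111, 0.107], [0.485, -0.117, 0.105]]
181 [[0.501, -0.11, 0.099], [0.497, -0.111, 0.099], [0.493, -0.11, 0.1], [0.489, -0.112, 0.1], [0.485, -0.117, 0.098]]
192 [[0.503, -0.147, 0.057], [0.497, -0.143, 0.059], [0.493, -0.144, 0.059], [0.489, -0.145, 0.059], [0.485, -0.15, 0.057]]
198 [[0.501, -0.144, 0.043], [0.497, -0.144, 0.043], [0.492, -0.145, 0.043], [0.487, -0.144, 0.044], [0.484, -0.152, 0.041]]
```

Run:
```python
from h import *
q=[1,0,0,0]; x,y=.4965,-.154
print(r.move_straight([x,y,.021],speed=.08,max_force=8))
command_gripper(0.0,50)
s=r.read_state(); print(s['grip_width'],s['eef_pos'],s['contact_force'])
if s['grip_width']>.015:
    r.move_straight([x,y,.12],speed=.15); r.hold(.2)
    s=r.read_state(); print(s['grip_width'],s['contact_force'])
    r.reach([.555,.071,.12],q)
    p,d=snap('side','s5'); cv2.imwrite('pics/s5c.png',cv2.resize(p[90:310,160:360,::-1],None,fx=2.5,fy=2.5))
s=r.read_state(); print(s['time_s'],s['grip_width'])
```

```text
False
0.022898119327604206 [ 0.49680375 -0.15409985  0.0214927 ] [-0.79246245  0.00740481  3.68717592]
0.022879883938318742 [-0.93053921  0.20789419 -3.02885882]
13.7417 0.02281920331764742
```

View pics/s5c.png

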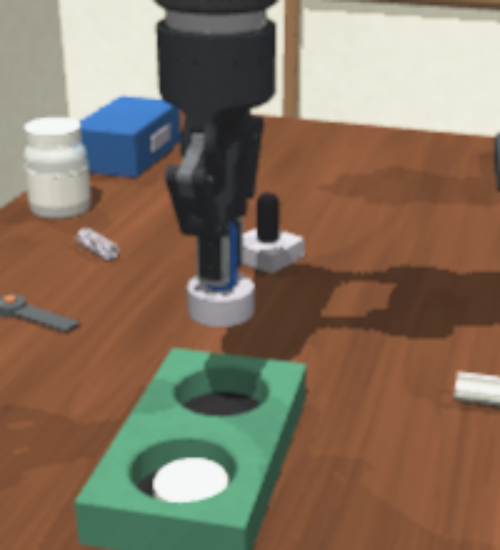

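The die is held upright over socket b, with its base at about (248,210), which matches the projected socket axis. Home should come at a reported z of about 0.031, so I'll lower under guard.

Run:
```python
from h import *
x,y=.555,.071
print(r.move_straight([x,y,.075],speed=.15,max_force=10))
c=r.move_straight([x,y,.026],speed=.03,max_force=5)
s=r.read_state(); print(c,s['eef_pos'],s['contact_force'],s['time_s'])
if c and s['eef_pos'][2]<.035:
    command_gripper(.055); r.hold(.2)
    r.move_straight([x,y,.15],speed=.15); r.reach([.42,.071-.12,.2],[1,0,0,0]); r.hold(.3)
    p,d=snap('side','s6'); p2,d2=snap('top','t6')
    o=np.zeros((500,800,3),np.uint8); o[:,:400]=cv2.resize(p[200:325,180:280,::-1],None,fx=4,fy=4)
    o[:400,400:]=cv2.resize(p2[155:255,170:270,::-1],None,fx=4,fy=4); cv2.imwrite('pics/s6c.png',o)
    print(r.read_state()['time_s'],r.read_state()['contact_force'])
```

```text
False
True [0.55487371 0.0709462  0.0315013 ] [-0.06751303  0.11000596  3.94980039] 15.4917
18.225 [-0.29501545 -0.65906016 -0.68656714]
```

View pics/s6c.png

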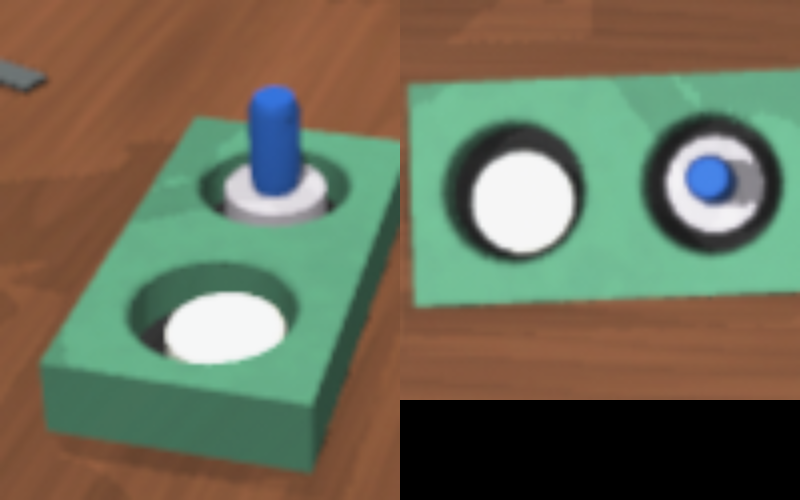

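The die stands upright and central in socket b, clear of the walls, and the gripper is away. I'll do one height check and hand in.

Run:
```python
from h import *
d=np.load('pics/t6.npy'); u,v=170+(709-400)//4,155+178//4
print(px('top',u,v,d=np.median(d[v-2:v+3,u-2:u+3])))
r.finish_job(); print(r.read_state()['time_s'])
```

```text
[0.55600374 0.06941482 0.07868648]
the job is handed in; nothing more can be done
the job is handed in; nothing more can be done
```

I set the round blue-grip die upright in the clear socket, at the -y end of the block, let go of it and handed the job in at about 18 s. `finish_job` reports no verdict.

- **Probing:** The closed fingertips rested on the bare floor of that socket with a steady 5 N or so for more than 0.4 s. Both cameras show the white blank in the +y socket.
- **Placing:** The die's underside met the floor at a reported z of 0.0315; I expected 0.031.
- **Last checks:** The pictures show the die upright and near the middle of the socket. The top of its grip measured (0.556, 0.069, 0.079), within about 2 mm of the socket's middle (0.555, 0.071) and the expected height of 0.080. The gripper was well clear and the tool force was back to noise level.

**Disagreements**
- **Tool height:** The fingertips sat about 33 mm higher than the reported TCP height and `r.tip_extent` imply. The first descent therefore ended with no contact. Camera depth showed the offset, and I calibrated on the floor contact; the later heights agreed with that.
- **Blank depth:** The depth reading on the blank was 0.040 m, where 0.022 was expected. I did not look into this, since the pictures show the blank clearly.

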